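# Show a relay's blades to the inspection camera

### The job

Pick the plug-in relay out of the parts tray and hold it up in front of the inspection camera so that its blade terminals can be checked: the blades point straight into the lens, centred on it, with the blade tips 60 mm from the lens and the two blade rows level in the camera's picture. Do not knock the camera out of its setting, leave the other parts and the things on the bench where they are, and finish with the relay still held steady there in the gripper; do not put it down or let go.

Things in the scene. Friction and masses are not known exactly. Their poses are not given: they have to be found in the camera images.
- relay: Plug-in relay lying on a wide face: clear cover on a dark base, block 46 (x) x 34 (y) x 26 mm (z), 70 g; at its +x end flat steel blades stick out 9 mm, two rows of four, rows along y, 13 mm apart in z. Grip across the 34 mm width at 10 to 30 N. Origin: middle of the 46 x 34 mm block, on the underside; x along the blades. Starts z up, blades within 1.3 rad of world +x.
- blade_tips (a point): Point amid the relay's eight blade tips, 32 mm along +x and 13 mm up z from the relay's origin; axes as relay.
- cover_end (a point): Middle of the relay's flat closed cover end, away from the blades: 23 mm along -x and 13 mm up z from the relay's origin; axes as relay.
- lens (a point): Centre of the front glass of the camera: black barrel 34 mm diameter, 130 mm long, ring of lights at the lens, on a 0.38 m tall column stand, far right. Looks towards the robot, 0.25 to 0.55 rad below level; lens 0.20 to 0.31 m up. It looks along its -x; y is level, across the picture, z up in the picture; the barrel lies behind, along +x. Tilt and height are held only by friction.
- tray: Grey open parts tray, fixed, 220 (x) x 330 (y) x 35 mm high; walls, dividers and floor 4 mm thick; 2 x 3 compartments, 104 x 105 mm inside, centres at x = -54, +54, y = -108, 0, +108 mm. One part stands on the floor of each, within about 10 mm of its centre. Origin: centre of the underside, z up.
- transformer: Small mains transformer, 34 x 28 x 29 mm high: a dark laminated iron core with a brown winding between black flanges, no blades. It lies in one of the tray's compartments; leave it there. Origin: centre of its underside, z up.
- capacitor: Black can capacitor, 30 mm diameter, 44 mm high plus two 6 mm tags on top, standing upright. It lies in one of the tray's compartments; leave it there. Origin: centre of its underside, z up.
- heatsink: Aluminium heat sink, 40 x 46 x 25 mm high with seven upright fins. It lies in one of the tray's compartments; leave it there. Origin: centre of its underside, z up.
- choke: Ring-shaped choke wound with copper wire, 40 mm diameter, 15 mm high, lying flat. It lies in one of the tray's compartments; leave it there. Origin: centre of its underside, z up.
- terminal_strip: Black three-way screw terminal strip, 18 x 36 x 20 mm high. It lies in one of the tray's compartments; leave it there. Origin: centre of its underside, z up.
- multimeter: Handheld orange multimeter lying on its back, 170 x 80 x 45 mm. Bystander, loose on the bench. Origin: centre of its underside, z up.
- solder_spool: Solder spool lying flat, 56 mm diameter, 30 mm high. Bystander, loose on the bench. Origin: centre of its underside, z up.
- flux_bottle: White flux bottle with a black cap, 38 mm diameter, 85 mm tall. Bystander, loose on the bench. Origin: centre of its underside, z up.
- screwdriver: Screwdriver, 170 mm long. Bystander, loose on the bench. Origin: centre of its underside, z up.
- circuit_board: Green circuit board, 90 x 60 x 16 mm high. Bystander, loose on the bench. Origin: centre of its underside, z up.
Things that resemble listed ones, but are neither listed nor needed, are in the scene too. Leave any turquoise look-alike of the relay alone.

How it is judged:
On the way:
1. the relay is lifted clear of the tray in the gripper (its origin over 80 mm above the bench) (contact force between relay and the fingers above 0.5 N and height (world z) of relay above 0.08 m), for 0.2 s.
At the end, for the whole second after the job is handed in: Relay held still in the fingers, over 100 mm above the bench; blade tips 48 to 72 mm in front of the lens and within 10 mm of its axis sideways and vertically; blades point at the lens within 0.21 rad, blade rows level in the picture within 0.25 rad. Holds for the last second (contact force between relay and the fingers above 0.5 N and height (world z) of relay above 0.1 m and linear speed of relay below 0.02 m/s and angular speed of relay below 0.15 rad/s and x of blade_tips in the frame of lens between -0.072 and -0.048 m and x of cover_end in the frame of lens below -0.095 m and y of blade_tips in the frame of lens between -0.01 and 0.01 m and z of blade_tips in the frame of lens between -0.01 and 0.01 m and angle between the x axis of relay and the x axis of lens, either way round below 0.21 rad and angle between the y axis of relay and the y axis of lens, either way round below 0.25 rad); the arm keeps its last pose, push and grip.
It fails at once if the camera is knocked out of its setting (lens moved more than 5 mm) (distance of lens from where it was at the start of the episode above 0.005 m).
It fails at once if another part in the tray or a thing on the bench is moved more than 30 mm (distance of any of transformer, capacitor, heatsink, choke, terminal_strip, multimeter, solder_spool, flux_bottle, screwdriver, circuit_board from where it was at the start of the episode above 0.03 m).
It also fails if it takes over 34 s, if anything falls off the work surface, if the arm or the gripper's body presses on something with over 40 N, if the wrist force passes 120 N, or if a joint passes its speed limit or range.

### The arm

A 7-joint arm with a two-finger parallel gripper is mounted at the origin on the work surface. World frame = base frame: x ahead of the robot, y to its left, z up, the work surface at z = 0. Lengths are in m, angles in rad, forces in N, time in s.
With the tool pointing down it reaches from about 0.425 to 1.025 m from the base axis. Payload 9.4 kg.
Tool frame: the origin (TCP) lies at the very end of the fingers, on their centre line; the grasp point (between the pads) lies 19 mm behind it; z points along the fingers, y is the line along which they close (so a half turn about z gives the same grasp; the last joint's range is limited). The gripper opens to 93 mm and grips with 3 to 60 N. Pads are 15 mm wide; open, the fingers measure 128 mm over their backs; the gripper's body (75 mm by 188 mm) begins 65 mm behind the grasp point.
Start: joints at [-1.319, 0.599, -0.003, 1.599, 0.002, 0.943, -0.08], TCP at [0.234, 0.686, 0.219] pointing down, gripper open.
Joint ranges: [-2.57, 2.57], [-0.35, 1.97], [-1.29, 1.29], [0.11, 2.56], [-1.05, 4.19], [0.11, 1.86], [-2.63, 2.63]. Speed limits (rad/s): [2.22, 2.22, 3.01, 3.01, 3.14, 3.14, 3.14].

### API

Orientations are given as [roll, pitch, yaw] about the fixed x, y, z axes, in that order (R = Rz(yaw) Ry(pitch) Rx(roll)).
In Python, from station import arm gives the robot as it stands.
- The arm moves only by the tool send_rows, never from a script. Its argument "targets" is one flat list of numbers, 5 for each row, row after row: the opening, from 0 (shut) to 1 (fully open), then the shift along the tool's x, y, z in mm, then the turn about the tool's z in rad. In form: [fingers, x, y, z, twist, fingers, x, y, z, twist, ...]. A call has 1 to 12 rows; each row shifts and turns the commanded pose from where the row before left it, along the tool's axes as they then stand; what a row does not reach is not made up. A row lasts 1/12 s, in which the tool goes at most 41.7 mm and 7.16 degrees, less where a joint would pass 70% of its speed; a pose out of reach is approached as far as the arm can. A call with a gripper value outside its range is refused whole. The fingers move at their own pace and stop on an object; "force" is the grip in N (left out, the last holds). Time passes only in rows, so rows that do not move let the fingers close. It gives the time, the measured TCP pose, the force, the opening and the grip force at its end, in the units of the state.
- arm.sense(): the state, without advancing time (a new reading comes with each control period).
- arm.get_image(name): name is "scene" or "top" or "wrist"; returns (picture, depth): 420x560x3 uint8, red, green, blue; 420x560 float32, m along the optical axis (not along the pixel's ray), 0 where there is no reading.
- arm.camera_params(name): a dict with "fx", "fy", "cx", "cy" (pixels), "world_from_camera" (4x4, takes a point from camera to world coordinates). Camera axes: x right, y up, looking along -z (the intrinsics and any distortion apply to the point x, -y, -z); pixel columns grow to the right and rows downward; lengths in m; the calibration is good to about 2 mm. A picture is of the moment at which its call begins: read the wrist's pose just before it. camera_params takes no time and is no camera call; for the wrist camera it gives the pose at the moment of the call.
- arm.finish_job(): hands the job in; it is judged then, once.
The state is a dict: "clock": time; "joint_positions": joint angles; "dq": joint speeds; "joint_torque": joint torques, N m; "eef_pos": TCP position; "orientation": TCP orientation; "force": force on the tool from outside, world axes, zero at the start; "moment": the same for the moment, N m; "grip_width": finger opening in m; "grip_force": force on a finger pad.
Only numpy, scipy, OpenCV 4.12 (cv2) and the standard library are available. Lean on these libraries where they do the work, as an engineer would, in place of code of your own. Each camera call takes 0.05 s, during which the arm holds its last target. There are 200 camera calls.

## Working session

There is one attempt and no reset: what is moved stays moved. The work goes in short steps, Python scripts to look and compute and a tool call to move; the robot and the scene stay as the last step left them, time stands still between calls to the robot, and variables do not carry over. Pictures are saved under pics/ and viewed, at most 10 in all, crops included, and the job is handed in when it is done.

Besides the shell and the picture viewer there is one more tool, called after ">>>" in YAML: its name, and indented under it one key for each argument. send_rows: Moves the arm, as the interface text tells. Its arguments: {"type":"object","properties":{"targets":{"type":"array"},"force":{"type":"number"}},"required":["targets"]}

```bash
mkdir -p pics; ls
cat > h.py <<'E'
import numpy as np,cv2
from station import arm
from scipy.spatial.transform import Rotation as R
np.set_printoptions(precision=4,suppress=True)
def cloud(n,d):
    p=arm.camera_params(n);v,u=np.mgrid[:d.shape[0],:d.shape[1]]
    c=np.stack([(u-p['cx'])/p['fx']*d,-(v-p['cy'])/p['fy']*d,-d],-1)
    T=np.array(p['world_from_camera']);return c@T[:3,:3].T+T[:3,3]
def grab(n,tag):
    im,d=arm.get_image(n);cv2.imwrite(f'pics/{tag}.png',im[:,:,::-1]);P=cloud(n,d)
    np.savez(f'{tag}.npz',im=im,d=d,P=P);return im,d,P
E
python3 - <<'E'
from h import *
s=arm.sense();print(s)
for n in('scene','top'):
    im,d,P=grab(n,n);print(n,arm.camera_params(n))
a=cv2.imread('pics/scene.png');b=cv2.imread('pics/top.png')
E
```

```text
pics
{'clock': 0.0, 'joint_positions': array([-1.3187,  0.6001, -0.0025,  1.6001,  0.0018,  0.9429, -0.0798]), 'dq': array([-0.0026, -0.0008,  0.    ,  0.0001,  0.0003,  0.0007, -0.0018]), 'joint_torque': array([ -0.0009, -76.5065,   1.4975, -25.2357,  -0.0523,   0.017 ,
         0.0002]), 'eef_pos': array([0.2339, 0.6857, 0.2178]), 'orientation': array([-3.14  ,  0.0001,  2.8129]), 'force': array([-0.5914, -0.3974, -0.5401]), 'moment': array([ 0.0389, -0.0144,  0.035 ]), 'grip_force': 0.0, 'grip_width': 0.0926328758310765}
scene {'fx': 463.41054154342055, 'fy': 463.41054154342055, 'cx': 283.29177226148374, 'cy': 208.70340886434278, 'world_from_camera': array([[-0.2022, -0.6181,  0.7596,  1.2788],
       [ 0.9793, -0.1199,  0.1631,  0.1075],
       [-0.0097,  0.7769,  0.6296,  0.7802],
       [ 0.    ,  0.    ,  0.    ,  1.    ]])}
top {'fx': 496.8437401577278, 'fy': 496.8437401577278, 'cx': 289.402898073368, 'cy': 211.6343444927792, 'world_from_camera': array([[-0.0193,  0.9946, -0.102 ,  0.4206],
       [-0.9996, -0.0211, -0.0166, -0.0455],
       [-0.0187,  0.1016,  0.9946,  1.4216],
       [ 0.    ,  0.    ,  0.    ,  1.    ]])}
```

View pics/scene.png

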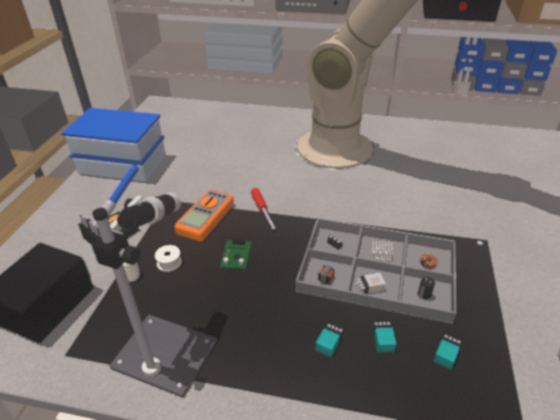

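View pics/top.png

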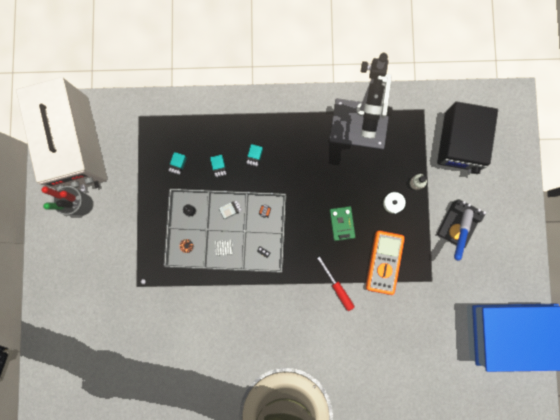

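Candidates: white/clear relay at scene (373,283), top (229,210). Turquoise look-alikes are at top (177,160), (217,163), (255,152), and the transformer is at top (265,211). I choose the white one in the middle compartment and check it in a crop along with the camera.

Run:
```python
from h import *
S=np.load('scene.npz');T=np.load('top.npz')
def crop(im,x,y,w,h,s): return cv2.resize(im[y:y+h,x:x+w,::-1],(w*s,h*s),interpolation=cv2.INTER_CUBIC)
a=crop(S['im'],345,255,64,48,6); b=crop(T['im'],205,190,64,48,6)
c=crop(S['im'],70,170,128,96,3); d=crop(T['im'],325,40,128,128*3//4,3)
cv2.imwrite('pics/m.png',np.vstack([np.hstack([a,b]),np.hstack([c,d])]))
P=S['P'];print('scene cam pts')
for v in range(190,262,6): print(v,[ (u,*np.round(P[v,u],3)) for u in range(90,190,12)if P[v,u,2]>.12 and P[v,u,0]>.2])
P=T['P']
print('top hi');m=(P[...,2]>.12)
for v in range(50,150,8): print(v,[ (u,*np.round(P[v,u],3)) for u in range(356,400,5)if m[v,u]])
for n,D,c in(('s',S,(373,283)),('t',T,(229,210))):
  u,v=c;print(n,D['P'][v,u],D['im'][v,u])
```

```text
scene cam pts
190 []
196 [(138, np.float64(0.75), np.float64(-0.244), np.float64(0.331)), (162, np.float64(0.732), np.float64(-0.212), np.float64(0.322)), (174, np.float64(0.713), np.float64(-0.201), np.float64(0.309))]
202 [(126, np.float64(0.765), np.float64(-0.257), np.float64(0.329)), (138, np.float64(0.783), np.float64(-0.224), np.float64(0.347)), (150, np.float64(0.767), np.float64(-0.214), np.float64(0.337)), (162, np.float64(0.748), np.float64(-0.205), np.float64(0.324)), (174, np.float64(0.723), np.float64(-0.198), np.float64(0.305))]
208 [(102, np.float64(0.85), np.float64(-0.236), np.float64(0.387)), (126, np.float64(0.806), np.float64(-0.231), np.float64(0.353)), (138, np.float64(0.799), np.float64(-0.216), np.float64(0.35)), (150, np.float64(0.78), np.float64(-0.209), np.float64(0.336)), (162, np.float64(0.763), np.float64(-0.198), np.float64(0.324)), (174, np.float64(0.73), np.float64(-0.196), np.float64(0.298))]
214 [(102, np.float64(0.863), np.float64(-0.229), np.float64(0.389)), (126, np.float64(0.817), np.float64(-0.226), np.float64(0.352)), (138, np.float64(0.81), 
[... 4114 characters left out ...]
float64(0.329)), (381, np.float64(0.753), np.float64(-0.24), np.float64(0.315)), (386, np.float64(0.749), np.float64(-0.249), np.float64(0.329)), (391, np.float64(0.75), np.float64(-0.261), np.float64(0.323))]
122 [(366, np.float64(0.735), np.float64(-0.205), np.float64(0.317)), (371, np.float64(0.734), np.float64(-0.216), np.float64(0.318)), (376, np.float64(0.733), np.float64(-0.227), np.float64(0.32))]
130 [(366, np.float64(0.717), np.float64(-0.205), np.float64(0.312)), (371, np.float64(0.717), np.float64(-0.216), np.float64(0.314)), (376, np.float64(0.719), np.float64(-0.229), np.float64(0.303))]
138 []
146 []
s [0.5867 0.1527 0.0323] [191 181 176]
t [0.5716 0.1481 0.0302] [222 217 205]
```

View pics/m.png

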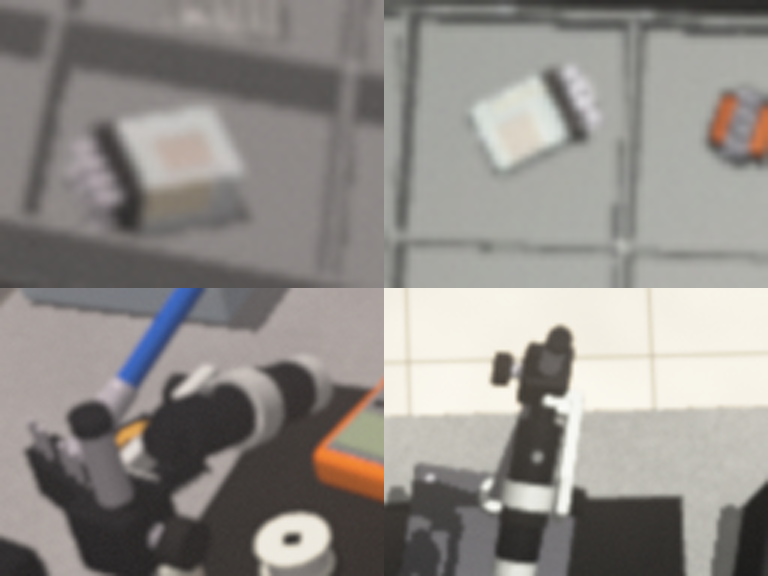

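The crop confirms the relay: a clear cover on a dark base, with blades pointing right and slightly up in the top view (about -y with some +x). The lens is the front end of the black barrel with its white ring, at about top (370,130) and scene (175,200). The tool can't be tilted, so I will pivot the relay in the grip about the pad line by pressing its blade end on the tray wall. Next: a quick rough fix, then a move over it for a wrist view.

```bash
cat >> h.py <<'E'
def goto(x,y,z,yaw):
    s=arm.sense();r=R.from_euler('xyz',s['orientation']);d=r.inv().apply(np.array([x,y,z])-s['eef_pos'])*1000
    # tool down: x axis heading
    M=r.as_matrix();h=np.arctan2(M[1,0],M[0,0]);tw=-(yaw-h);tw=(tw+np.pi/2)%np.pi-np.pi/2
    print('shift mm',d,'heading',h,'twist',tw,'q',s['joint_positions'],'t',s['clock'])
E
python3 - <<'E'
from h import *
from scipy.optimize import least_squares
T=np.load('top.npz');S=np.load('scene.npz')
im=T['im'][190:240,205:255].astype(int);m=im.min(2)>185
n,l,st,c=cv2.connectedComponentsWithStats(m.astype(np.uint8));k=1+np.argmax(st[1:,4]);print(st[k],c[k]+[205,190])
v,u=np.nonzero(l==k);P=T['P'][190:240,205:255][v,u]
p=arm.camera_params('top');W=np.array(p['world_from_camera'])
r=np.stack([(u+205-p['cx'])/p['fx'],-(v+190-p['cy'])/p['fy'],-np.ones(len(u))],-1)@W[:3,:3].T
X=W[:3,3]+r*((.03-W[2,3])/r[:,2])[:,None]
print('cover rect',cv2.minAreaRect((X[:,:2]*1000).astype(np.float32)),np.median(P[:,2]))
for nm,D in(('top',T),('scene',S)):
    P=D['P'];I=D['im'];m=(P[...,2]>.25)&(P[...,0]>.69)&(P[...,0]<.825)&(P[...,1]<-.18)&(P[...,1]>-.262)&(P[...,2]<.37)
    Q=P[m];print(nm,len(Q))
    def f(x):
        d=np.array([np.cos(x[2])*np.cos(x[3]),np.sin(x[2])*np.cos(x[3]),np.sin(x[3])]);w=Q-np.array([.76,x[0],x[1]])
        return np.linalg.norm(np.cross(w,d),axis=1)-.017
    s=least_squares(f,[-.226,.315,0,.35],loss='soft_l1',f_scale=.002);x=s.x
    d=np.array([np.cos(x[2])*np.cos(x[3]),np.sin(x[2])*np.cos(x[3]),np.sin(x[3])]);t=(Q-[.76,x[0],x[1]])@d;ok=abs(s.fun)<.006
    print(x,np.median(abs(s.fun)),'d',d,'t range',np.percentile(t[ok],[0,1,5,95]),'front',np.array([.76,x[0],x[1]])+d*np.percentile(t[ok],1))
goto(.575,.15,.22,-1.1)
E
```

```text
[ 15  13  15  15 140] [226.7286 209.8286]
cover rect ((572.0604248046875, 154.66339111328125), (31.92432975769043, 34.119606018066406), 25.603181838989258) 0.029342874825843857
top 1114
[-0.2226  0.3163 -0.2607  0.3931] 0.0028872038213157477 d [ 0.8925 -0.2381  0.3831] t range [-0.0588 -0.0568 -0.051   0.0598] front [ 0.7093 -0.2091  0.2945]
scene 1519
[-0.2188  0.3171 -0.2012  0.3675] 0.0021502550938616756 d [ 0.9144 -0.1865  0.3593] t range [-0.0588 -0.0563 -0.0489  0.0615] front [ 0.7085 -0.2083  0.2968]
shift mm [-495.7005 -396.958    -1.5439] heading 2.8128224577517886 twist 0.7712298041619956 q [-1.3187  0.6    -0.0025  1.6     0.0018  0.9429 -0.0798] t 0.1
```

>>> send_rows:
  targets: [1,-31,-24.8,0,0,1,-31,-24.8,0,0,1,-31,-24.8,0,0,1,-31,-24.8,0,0,1,-31,-24.8,0,0,1,-31,-24.8,0,0,1,-31,-24.8,0,0,1,-31,-24.8,0,0,1,-31,-24.8,0,0,1,-31,-24.8,0,0,1,-31,-24.8,0,0,1,-31,-24.8,0,0]
  force: 20

```text
clock: 1.1
eef_pos: [0.4907, 0.2825, 0.2185]
orientation: [-3.141, -0.0, 2.813]
force: [0.8, 0.0, 0.8]
grip_width: 0.0929
grip_force: 0.0
```

>>> send_rows:
  targets: [1,-31,-24.8,0,0,1,-31,-24.8,0,0,1,-31,-24.8,0,0,1,-31,-24.8,0,0,1,0,0,0,0.1,1,0,0,0,0.1,1,0,0,0,0.1,1,0,0,0,0.1,1,0,0,0,0.1,1,0,0,0,0.1,1,0,0,0,0.1,1,0,0,0,0.095]

```text
clock: 2.1
eef_pos: [0.5752, 0.1504, 0.2184]
orientation: [-3.141, -0.0, 2.013]
force: [-0.5, -0.4, 0.4]
grip_width: 0.0927
grip_force: 0.0
```

Run:
```python
from h import *
s=arm.sense();print(s['eef_pos'],s['orientation'],s['clock'])
im,d,P=grab('wrist','w1');m=(P[...,2]>.018)&(P[...,2]<.035)
Q=P[m];print(len(Q));print(arm.camera_params('wrist'))
```

```text
[0.5752 0.1504 0.2184] [-3.141  -0.0001  2.0128] 2.1
16887
{'fx': 339.3966162076484, 'fy': 339.3966162076484, 'cx': 276.21661459884126, 'cy': 212.3967812487339, 'world_from_camera': array([[ 0.9069, -0.407 , -0.1087,  0.5447],
       [ 0.4213,  0.8758,  0.2357,  0.2156],
       [-0.0008, -0.2596,  0.9657,  0.3848],
       [ 0.    ,  0.    ,  0.    ,  1.    ]])}
```

View pics/w1.png

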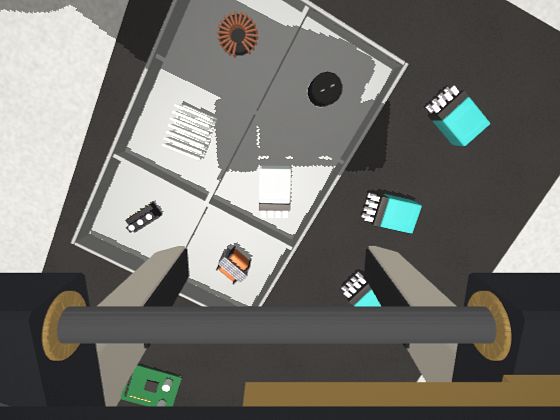

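The wrist view shows the relay at (275,188), with its blades down the picture at about (273,212). It is well aligned between the fingers. I take its rectangle from the depth.

Run:
```python
from h import *
D=np.load('w1.npz');P=D['P'];im=D['im']
m=(P[...,2]>.024)&(P[...,2]<.036)&(np.hypot(P[...,0]-.575,P[...,1]-.15)<.042)
n,l,st,c=cv2.connectedComponentsWithStats(m.astype(np.uint8));k=1+np.argmax(st[1:,4]);print(st[k])
Q=P[l==k];print('block',cv2.minAreaRect((Q[:,:2]*1000).astype(np.float32)),np.median(Q[:,2]))
m2=(P[...,2]>.008)&(P[...,2]<.036)&(np.hypot(P[...,0]-.575,P[...,1]-.15)<.042)
n,l,st,c=cv2.connectedComponentsWithStats(m2.astype(np.uint8));k=1+np.argmax(st[1:,4]);print(st[k])
Q=P[l==k];print('all',cv2.minAreaRect((Q[:,:2]*1000).astype(np.float32)))
# tray far wall
w=(P[...,2]>.032)&(P[...,2]<.040)&(P[...,0]>.595)&(P[...,0]<.68)&(P[...,1]>.05)&(P[...,1]<.25);Q=P[w];print('wall',len(Q))
n,l,st,c=cv2.connectedComponentsWithStats(w.astype(np.uint8))
for i in range(1,n):
  if st[i,4]>40:
    q=P[l==i];print(st[i],q.min(0),q.max(0),cv2.fitLine(q[:,:2].astype(np.float32),cv2.DIST_HUBER,0,.01,.01).ravel())
```

```text
[ 259  168   32   50 1463]
block ((574.2733764648438, 146.8957061767578), (33.49787139892578, 54.9553108215332), 24.674562454223633) 0.03027655490269321
[ 259  166   32   52 1557]
all ((574.4872436523438, 146.74351501464844), (33.45970916748047, 55.33088302612305), 24.20470428466797)
wall 781
[271 126 100 161 771] [0.6138 0.0507 0.032 ] [0.6321 0.2498 0.0376] [0.0709 0.9975 0.6224 0.1485]
```

Relay origin is about (0.5725, 0.151) with yaw -1.14. The fingers must be partly closed to fit the compartment, so I descend with a 50 mm gap and grip 4 mm towards the cover.

>>> send_rows:
  targets: [0.54,5.6,-2.3,0,0.014,0.54,0,0,30,0,0.54,0,0,30,0,0.54,0,0,30,0,0.54,0,0,30,0,0.54,0,0,30,0,0.54,0,0,25,0,0.54,0,0,15,0,0.54,0,0,10,0,0.54,0,0,8,0,0.54,0,0,4,0,0.54,0,0,0,0]
  force: 20

```text
clock: 3.15
eef_pos: [0.5709, 0.1546, 0.0064]
orientation: [-3.141, -0.0, 2.005]
force: [-0.5, -0.2, -0.3]
grip_width: 0.0504
grip_force: 0.0
```

>>> send_rows:
  targets: [0.2,0,0,0,0,0.2,0,0,0,0,0.2,0,0,0,0,0.2,0,0,0,0,0.2,0,0,0,0,0.2,0,0,0,0,0.2,0,0,0,0]

```text
clock: 3.73
eef_pos: [0.5714, 0.1547, 0.0075]
orientation: [3.14, 0.0, 2.004]
force: [-0.1, 0.3, 6.4]
grip_width: 0.0339
grip_force: 20.0
```

>>> send_rows:
  targets: [0.2,0,0,-10,0,0.2,0,0,-25,0,0.2,0,0,-30,0,0.2,0,0,-30,0,0.2,0,0,-15,0,0.2,0,0,0,-0.1,0.2,0,0,0,-0.12,0.2,0,0,0,-0.12,0.2,0,0,0,-0.12,0.2,0,0,0,-0.12,0.2,0,0,0,-0.12,0.2,0,0,0,-0.12]

```text
clock: 4.73
eef_pos: [0.5708, 0.1543, 0.1174]
orientation: [-3.141, 0.001, 2.83]
force: [0.9, -1.1, -0.7]
grip_width: 0.0336
grip_force: 20.0
```

>>> send_rows:
  targets: [0.2,0,0,0,-0.12,0.2,0,0,0,-0.12,0.2,0,0,0,-0.01,0.2,0,0,0,0]

```text
clock: 5.07
eef_pos: [0.571, 0.1542, 0.1171]
orientation: [3.141, 0.0, 3.071]
force: [-0.4, 0.7, -0.8]
grip_width: 0.034
grip_force: 20.0
```

Run:
```python
from h import *
s=arm.sense();print(s['eef_pos'],s['orientation'],s['force'])
for n in('scene','wrist'):
    im,d,P=grab(n,n[0]+'2')
    t=s['eef_pos']
    if n=='scene':
        p=arm.camera_params(n);W=np.linalg.inv(np.array(p['world_from_camera']));c=W[:3,:3]@t+W[:3,3]
        u=int(p['cx']-p['fx']*c[0]/c[2]);v=int(p['cy']+p['fy']*c[1]/c[2]);print(u,v)
        a=cv2.resize(im[v-40:v+35,u-50:u+50,::-1],None,fx=4,fy=4,interpolation=cv2.INTER_CUBIC)
    else: b=cv2.resize(im[...,::-1],(400,300))
cv2.imwrite('pics/m2.png',np.hstack([a,b]))
```

```text
[0.571  0.1542 0.1171] [3.1415 0.0003 3.0706] [-0.3553  0.6513 -0.7958]
378 249
```

View pics/m2.png

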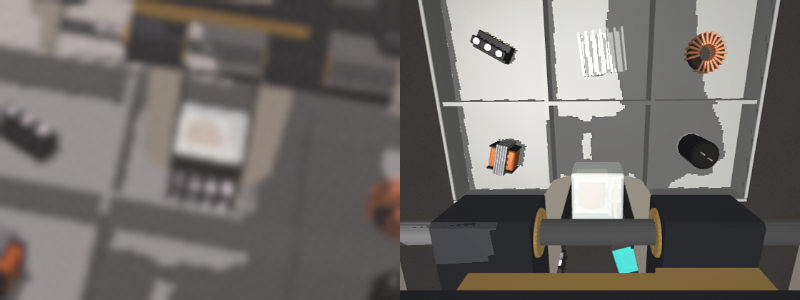

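Relay is held, blades toward +x, and the wrist camera sees the cover top. Now I move the blade end over the tray's far wall and press down to pivot it.

>>> send_rows:
  targets: [0.2,-16,0,0,0,0.2,-16.4,0,0,0,0.2,0,0,20,0,0.2,0,0,25,0,0.2,0,0,20,0,0.2,0,0,8,0,0.2,0,0,4,0,0.2,0,0,2,0,0.2,0,0,2,0,0.2,0,0,2,0,0.2,0,0,1.5,0,0.2,0,0,0,0]

```text
clock: 6.17
eef_pos: [0.6027, 0.1522, 0.034]
orientation: [-3.141, -0.0, 3.073]
force: [-4.7, -1.1, 9.1]
grip_width: 0.0342
grip_force: 20.0
```

```bash
cat >> h.py <<'E'
def relay(tag):
    s=arm.sense();im,d,P=grab('wrist',tag);t=s['eef_pos']
    M=R.from_euler('xyz',s['orientation']).as_matrix()
    q=(P-t)@M   # tool frame
    m=(abs(q[...,1])<.015)&(q[...,2]<.0)&(q[...,2]>-.045)&(abs(q[...,0])<.045)&(im.min(2)>120)
    Q=q[m];Q=Q[abs(Q[:,1]-0)<.013]
    for _ in range(4):
        A=np.c_[Q[:,0],Q[:,1],np.ones(len(Q))];c=np.linalg.lstsq(A,Q[:,2],rcond=None)[0];r=A@c-Q[:,2];Q=Q[abs(r)<max(.0015,1.5*np.std(r))]
    print('t',s['clock'],'tcp',t,s['orientation'],'F',s['force'],'n',len(Q),'plane',c,'pitch',np.arctan(c[0]),'roll',np.arctan(c[1]),'x range',Q[:,0].min(),Q[:,0].max(),'z',Q[:,2].min(),Q[:,2].max())
E
python3 -c "
from h import *
relay('w3')"
```

```text
t 6.1667 tcp [0.6027 0.1522 0.034 ] [-3.141  -0.0002  3.0726] F [-4.7282 -1.1232  9.1305] n 3964 plane [ 0.1146  0.0017 -0.0253] pitch 0.11410799572570705 roll 0.0016875357059712233 x range -0.010966285468297178 0.02264914386213164 z -0.027817337850092865 -0.021326759111471645
```

>>> send_rows:
  targets: [0.2,0,0,1.5,0,0.2,0,0,1.5,0,0.2,0,0,1.5,0,0.2,0,0,0,0]

```text
clock: 6.55
eef_pos: [0.603, 0.1521, 0.0298]
orientation: [-3.141, 0.0, 3.072]
force: [-5.5, -1.3, 12.1]
grip_width: 0.0337
grip_force: 20.0
```

```bash
python3 -c "
from h import *
relay('w4')"
```

```text
t 6.55 tcp [0.603  0.1521 0.0298] [-3.1411  0.0005  3.0724] F [-5.489  -1.3433 12.0942] n 4275 plane [ 0.2229  0.0015 -0.028 ] pitch 0.21931857145529637 roll 0.001488399597986239 x range -0.009027120968031231 0.024676876137938515 z -0.031002470125375714 -0.021092100786973204
```

>>> send_rows:
  targets: [0.2,0,0,-2,0,0.2,6,0,0,0,0.2,0,0,2,0,0.2,0,0,2,0,0.2,0,0,1.5,0,0.2,0,0,1.5,0,0.2,0,0,1,0,0.2,0,0,0,0]

```text
clock: 7.27
eef_pos: [0.5969, 0.1531, 0.0221]
orientation: [3.142, -0.0, 3.074]
force: [-3.0, -0.0, 8.6]
grip_width: 0.0339
grip_force: 20.0
```

```bash
python3 -c "
from h import *
relay('w5')"
```

```text
t 7.2667 tcp [0.5969 0.1531 0.0221] [ 3.1415 -0.0002  3.0738] F [-2.9799 -0.0378  8.5894] n 4406 plane [ 0.4019  0.0024 -0.0312] pitch 0.3821763417218025 roll 0.002440059722796647 x range -0.00674716592291024 0.026358094325806932 z -0.03427909830611021 -0.019631706092899832
```

>>> send_rows:
  targets: [0.2,0,0,-10,0,0.2,0,0,-25,0,0.2,0,0,-35,0,0.2,0,0,-35,0,0.2,0,0,-35,0,0.2,0,0,-35,0,0.2,0,0,-25,0,0.2,0,0,-10,0,0.2,0,0,0,0]

```text
clock: 8.07
eef_pos: [0.5984, 0.153, 0.2344]
orientation: [3.14, 0.005, 3.073]
force: [0.2, 0.8, -1.3]
grip_width: 0.034
grip_force: 20.0
```

Run:
```python
from h import *
from scipy.optimize import least_squares
relay('w6')
Qs=[]
for n in('top','scene'):
    D=np.load(n+'.npz');P=D['P'];d=D['d']
    g=np.hypot(cv2.Sobel(d,5,1,0),cv2.Sobel(d,5,0,1))
    m=(P[...,2]>.26)&(P[...,0]>.69)&(P[...,0]<.83)&(P[...,1]<-.18)&(P[...,1]>-.265)&(P[...,2]<.365)&(g<.06)
    Qs.append(P[m]);print(n,m.sum())
for r0 in(.015,.017,.019):
  for nm,Q in(('top',Qs[0]),('scene',Qs[1]),('both',np.vstack(Qs))):
    dr=lambda x:np.array([np.cos(x[2])*np.cos(x[3]),np.sin(x[2])*np.cos(x[3]),np.sin(x[3])])
    f=lambda x:np.linalg.norm(np.cross(Q-np.array([.76,x[0],x[1]]),dr(x)),axis=1)-r0
    s=least_squares(f,[-.222,.315,-.2,.37],loss='cauchy',f_scale=.001);x=s.x;ok=abs(s.fun)<.004
    c=np.array([.76,x[0],x[1]]);t=(Q-c)@dr(x);t0=np.percentile(t[ok],.5)
    print(r0,nm,x,s.cost,ok.mean(),'front',c+dr(x)*t0,t0)
```

```text
t 8.0667 tcp [0.5984 0.153  0.2344] [3.1399 0.0045 3.0735] F [ 0.2044  0.8094 -1.2916] n 4350 plane [ 0.3933  0.0032 -0.0292] pitch 0.37467656337777483 roll 0.003242316099841782 x range -0.0058948718555235854 0.027146563287525027 z -0.03197621400365405 -0.017739428291707764
top 846
scene 1257
0.015 top [-0.2196  0.3184 -0.1843  0.4029] 0.0009141049454324047 0.6926713947990544 front [ 0.71   -0.2102  0.2967] -0.05533756661606494
0.015 scene [-0.2163  0.3177 -0.1825  0.402 ] 0.0011546378454547993 0.7279236276849642 front [ 0.7124 -0.2075  0.2971] -0.0525598002782399
0.015 both [-0.2169  0.3181 -0.1789  0.4008] 0.0021727823936267023 0.6909177365668093 front [ 0.7104 -0.2079  0.2968] -0.054698657135513015
0.017 top [-0.2209  0.3161 -0.2186  0.408 ] 0.0008834082053730016 0.6962174940898345 front [ 0.7112 -0.21    0.2944] -0.054474993743149756
0.017 scene [-0.2184  0.3166 -0.1838  0.4008] 0.0011376332213002974 0.7151949085123309 front [ 0.7124 -0.2096  0.2961] -0.052542218097653255
0.017 both [-0.2185  0.3163 -0.1837  0.4047] 0.00205665096156087 0.7013789824060865 front [ 0.711  -0.2094  0.295 ] -0.05420407007455452
0.019 top [-0.2213  0.3139 -0.2692  0.4095] 0.0008179231593375336 0.7328605200945626 front [ 0.7124 -0.2082  0.2925] -0.053773543790966306
0.019 scene [-0.2205  0.3157 -0.1843  0.3962] 0.0011280864714925832 0.7064439140811456 front [ 0.7123 -0.2116  0.2954] -0.052610140611174694
0.019 both [-0.22    0.3145 -0.2001  0.4158] 0.002022958217405449 0.7056585829766999 front [ 0.712  -0.2102  0.2929] -0.05359439633654275
```

>>> send_rows:
  targets: [0.2,-1.1,-17,-0.5,0,0.2,-2.3,-34,-1.1,0,0.2,-2.3,-34,-1.1,0,0.2,-2.3,-34,-1.1,0,0.2,-2.3,-34,-1.1,0,0.2,-2.3,-34,-1.1,0,0.2,-2.3,-34,-1.1,0,0.2,-2.3,-34,-1.1,0,0.2,-2.3,-34,-1.1,0,0.2,-2.3,-34,-1.1,0,0.2,-1.1,-17,-0.5,0.06,0.2,0,0,0,0.062]
  force: 26

```text
clock: 9.12
eef_pos: [0.5954, -0.1933, 0.2402]
orientation: [-3.14, -0.003, 2.941]
force: [0.9, -0.0, -1.2]
grip_width: 0.0337
grip_force: 26.0
```

>>> send_rows:
  targets: [0.2,0,0,0,0,0.2,0,0,0,0]

```text
clock: 9.28
eef_pos: [0.5967, -0.1869, 0.2409]
orientation: [3.141, -0.003, 2.953]
force: [-0.3, 0.9, -0.3]
grip_width: 0.0337
grip_force: 26.0
```

Run:
```python
from h import *
relay('w7')
im,d,P=grab('scene','s7');it,dt,Pt=grab('top','t7')
t=arm.sense()['eef_pos']
a=cv2.resize(im[150:270,90:250,::-1],None,fx=5,fy=5,interpolation=cv2.INTER_CUBIC)
cv2.imwrite('pics/m7.png',a)
```

```text
t 9.2833 tcp [ 0.5967 -0.1869  0.2409] [ 3.141  -0.0025  2.953 ] F [-0.2514  0.9156 -0.3263] n 4340 plane [ 0.3966  0.0031 -0.0314] pitch 0.3776107614404572 roll 0.003140919625818231 x range -0.007000320341432106 0.026108350754492138 z -0.03438614320072736 -0.020272425683861655
```

View pics/m7.png

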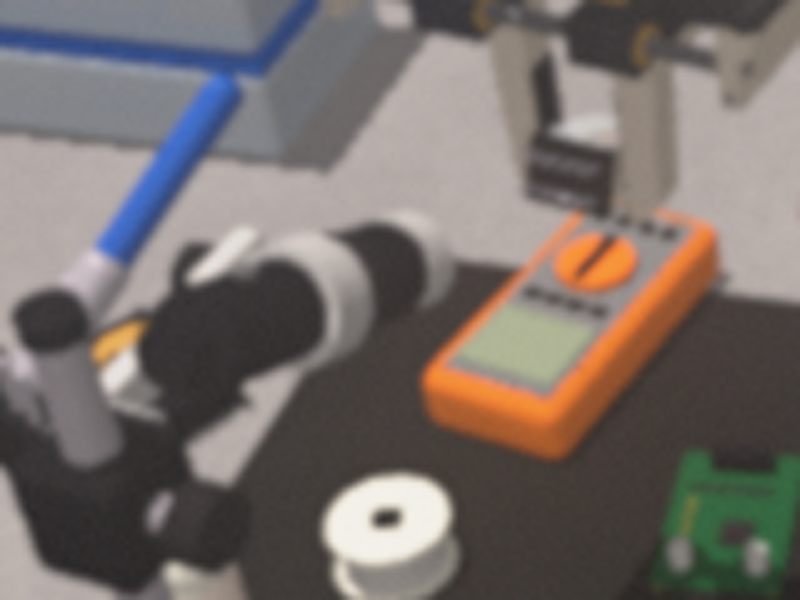

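The picture shows the relay held blade end toward the lens, with its dark base face at crop (570,170). The lens ring front is at crop (440,270) and everything else is undisturbed. I cross-check the base face position in the scene depth.

Run:
```python
from h import *
s=arm.sense();t=s['eef_pos'];M=R.from_euler('xyz',s['orientation']).as_matrix()
for n in('s7','t7'):
    D=np.load(n+'.npz');q=(D['P']-t)@M;im=D['im']
    m=(abs(q[...,1])<.0165)&(q[...,2]<.005)&(q[...,2]>-.05)&(q[...,0]<-.008)&(q[...,0]>-.05)
    v,u=np.nonzero(m);Q=q[m];C=im[m].mean(1)
    print(n,len(Q),'px',u.min(),u.max(),v.min(),v.max(),'med',np.median(Q,0))
    for a,b in zip(*[iter(np.arange(v.min(),v.max()+1)),iter(np.arange(v.min(),v.max()+1))]) if 0 else []: pass
    for r in range(v.min(),v.max()+1,2):
        k=v==r
        if k.any(): print(r,k.sum(),np.median(Q[k],0),Q[k][:,0].min(),C[k].mean())
```

```text
s7 225 px 194 213 176 192 med [-0.0208  0.0013 -0.0263]
176 3 [-0.0129 -0.0121 -0.0362] -0.013783867499988554 81.44444444444446
178 13 [-0.0161 -0.0018 -0.0356] -0.01819573575913571 95.61538461538461
180 16 [-0.0173 -0.0013 -0.0326] -0.020630990710305493 75.60416666666666
182 15 [-0.0199  0.0038 -0.0319] -0.026768747140648967 84.6
184 16 [-0.0209  0.0004 -0.0264] -0.02710617395840741 76.02083333333333
186 14 [-0.0208 -0.0009 -0.0211] -0.023982179179504612 67.85714285714286
188 16 [-0.0237  0.0017 -0.0207] -0.03140390178643128 85.54166666666666
190 12 [-0.0264  0.0068 -0.0169] -0.03388651141554251 104.16666666666667
192 4 [-0.0245  0.0121 -0.0132] -0.02629682247041547 91.83333333333334Traceback (most recent call last):
  File "<stdin>", line 7, in <module>
    return umr_minimum(a, axis, None, out, keepdims, initial, where)
ValueError: zero-size array to reduction operation minimum which has no identity
```

>>> send_rows:
  targets: [0.2,-5,0,-0.5,0,0.2,-8,0,-1,0,0.2,-8,0,-1,0,0.2,-6,0,-0.7,0,0.2,-4,-0.4,0,0,0.2,0,0,0,0,0.2,0,0,0,0,0.2,0,0,0,0]

```text
clock: 10.1
eef_pos: [0.6272, -0.1943, 0.2456]
orientation: [3.142, -0.0, 2.952]
force: [0.5, -0.2, -0.7]
grip_width: 0.0338
grip_force: 26.0
```

Run:
```python
from h import *
relay('w8');im,d,P=grab('scene','s8')
s=arm.sense();t=s['eef_pos'];M=R.from_euler('xyz',s['orientation']).as_matrix()
tip=t+M@[-.0291,0,-.0275];x=-M[:,0]
th=.377;rx=M@[-np.cos(th),0,-np.sin(th)]
for l,y,z in(([.710,-.209,.295],-.19,.402),([.7123,-.2100,.2929],-.20,.41),([.7112,-.21,.2944],-.2186,.408)):
    L=R.from_euler('zy',[y,-z] ,degrees=False) if 0 else R.from_euler('ZY',[y,-z])
    print('tips in lens',L.inv().apply(tip-l),'ang',np.arccos(rx@L.as_matrix()[:,0]))
cv2.imwrite('pics/m8.png',cv2.resize(im[150:270,90:250,::-1],None,fx=5,fy=5,interpolation=cv2.INTER_CUBIC))
print(s['dq'])
```

```text
t 10.1 tcp [ 0.6272 -0.1943  0.2456] [ 3.1416 -0.0005  2.9517] F [ 0.5013 -0.2113 -0.6992] n 4356 plane [ 0.3965  0.0009 -0.0312] pitch 0.3774808286125131 roll 0.0009007254774303485 x range -0.0066151196824288695 0.02633577638956282 z -0.03413465633826333 -0.02004431283107297
tips in lens [-0.0592 -0.0012  0.0015] ang 0.025262331768027994
tips in lens [-0.0606 -0.0012  0.0049] ang 0.034549525792865174
tips in lens [-0.0602 -0.0021  0.0029] ang 0.04100379179293821
[-0.0002 -0.0007 -0.0001  0.0004  0.0013 -0.0002  0.0015]
```

View pics/m8.png

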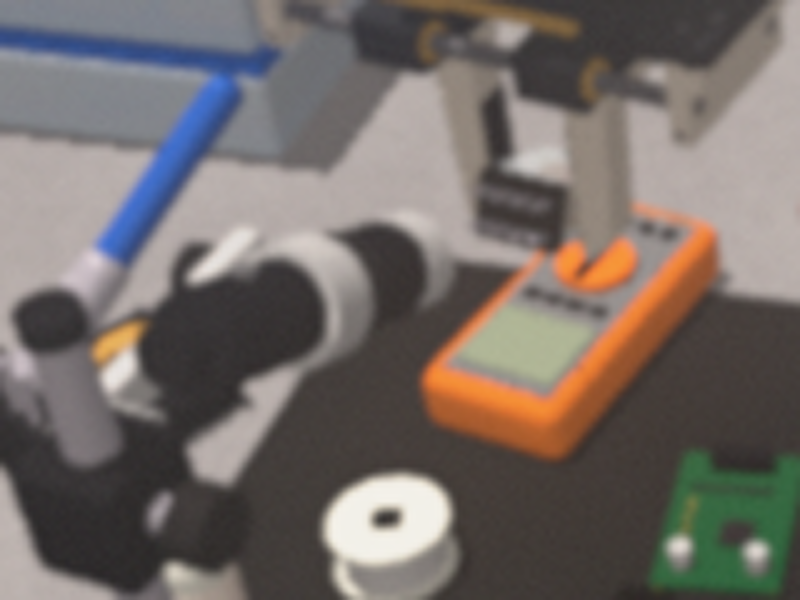

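The relay sits in line with the barrel axis: base face at crop (520,210), with the axis extrapolating to about (520,218). I trim it down 2 mm and hand in.

>>> send_rows:
  targets: [0.2,0,-1,2,0,0.2,0,0,0,0,0.2,0,0,0,0,0.2,0,0,0,0,0.2,0,0,0,0,0.2,0,0,0,0]

```text
clock: 10.7
eef_pos: [0.6273, -0.1952, 0.2438]
orientation: [-3.142, 0.0, 2.952]
force: [-0.4, 0.8, -0.2]
grip_width: 0.0337
grip_force: 26.0
```

```bash
python3 -c "
from h import *
s=arm.sense();print(s['eef_pos'],s['grip_force'],s['clock'],abs(s['dq']).max())
print(arm.finish_job())"
```

```text
[ 0.6273 -0.1952  0.2438] 25.999559462070465 10.7 0.0015881385798509062
the job is handed in; nothing more can be done
None
```

I handed the job in at 10.7 s with the relay held still at 26 N in front of the lens; by my own measurements the blade tips are about 60 mm from the glass, within about 4 mm of its axis and within 0.05 rad of pointing straight in, but hand-in returned no verdict.

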